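# Set the iris bundle gauge to its index stud

## Robot

A 6-joint arm with a two-finger parallel gripper is mounted at the origin on the work surface. World frame = base frame: x ahead of the robot, y to its left, z up, the work surface at z = 0. Lengths are in m, angles in rad, forces in N, time in s.
With the tool pointing down it reaches from about 0.375 to 0.975 m from the base axis. Payload 3.8 kg.
Tool frame: the origin (TCP) lies at the very end of the fingers, on their centre line; the grasp point (between the pads) lies behind it (bot.tcp_to_grasp is the y of the grasp point in the tool frame, in m); y points along the fingers, z is the direction in which the jaws open and shut, and the axes are right-handed (so a half turn about y gives the same grasp; the last joint's range is limited). The gripper opens to 85 mm and grips with 20 to 120 N. Pads are 22 mm wide; open, the fingers measure 114 mm over their backs; the gripper's body (76 mm by 85 mm) begins 54 mm behind the grasp point. The pads swing forward as they close: fully open they stand 13 mm farther back than shut.
Start: joints at [-1.279, 0.264, 1.604, -0, 1.274, -0.037], TCP at [0.218, -0.639, 0.231] pointing down, gripper open.
Joint ranges: [-2.63, 2.63], [-0.94, 2.18], [0.31, 2.57], [-1.31, 4.45], [0, 2.66], [-2.55, 2.55]. Speed limits (rad/s): [2.57, 2.57, 3.14, 3.14, 3.14, 3.14].

## Interface

Orientations are given as a rotation vector (axis times angle).
In Python, from workcell import bot, optics, workorder gives the robot as it stands.
- The arm moves only by the shell command python3 -m handwheel 'ROWS' [FORCE]. ROWS is JSON, a list of rows, each a list of 7 numbers: the shift along the tool's x, y, z in m, then the turn, a rotation vector about the tool's x, y, z in rad, then the opening, from 0 (shut) to 1 (fully open). A call has 1 to 8 rows; each row shifts and turns the commanded pose from where the row before left it, along the tool's axes as they then stand; what a row does not reach is not made up. A row lasts 1/8 s, in which the tool goes at most 62.5 mm and 10.7 degrees, less where a joint would pass 70% of its speed; a pose out of reach is approached as far as the arm can. A call with a gripper value outside its range is refused whole. The fingers move at their own pace and stop on an object; FORCE is the grip in N (left out, the last holds). Time passes only in rows, so rows that do not move let the fingers close. It gives the time, the measured TCP pose, the force and the opening at its end, in the units of the state.
- bot.read_state(): the state, without advancing time (a new reading comes with each control period).
- optics.read_camera(name): name is "scene" or "top" or "wrist"; returns a dict with "image" (480x640x3 uint8, red, green, blue), "z_map" (480x640 float32, m along the optical axis (not along the pixel's ray), 0 where there is no reading), "mtx" (3x3 intrinsics, pixels), "world_from_camera" (4x4, takes a point from camera to world coordinates); the wrist camera has in their place "hand_eye" (4x4, takes a point from camera to tool coordinates, whose origin is the TCP and whose axes are the tool frame's). Camera axes: x right, y down, z forward; pixel columns grow to the right and rows downward; lengths in m; the calibration is good to about 2 mm. A picture is of the moment at which its call begins: read the wrist's pose just before it.
- workorder.finish_job(): hands the job in, once; it reports no verdict.
The state is a dict: "time": time; "q": joint angles; "joint_vel": joint speeds; "joint_torque": joint torques, N m; "tool_pos": TCP position; "tcp_rot": TCP orientation; "wrist_force": force on the tool from outside, world axes, zero at the start; "torque": the same for the moment, N m; "width": opening from 0.0 (shut) to 1.0 (fully open).
Only numpy, scipy, OpenCV 4.12 (cv2) and the standard library are available. Lean on these libraries where they do the work, as an engineer would, in place of code of your own. Each camera call takes 0.05 s, during which the arm holds its last target.

## Task

The round iris gauge on the bench sets how thick the stick bundles are tied. Push its upright lever tab clockwise (seen from above) all the way to the end stop to open the iris, then push it back the other way until the pointer on the lever points at the raised stud (upright pin) that stands on one of the scale marks, and leave it there. Only push the tab with the fingers, never pinch it between them, and leave the bundle, jar, cup and mallet where they are.

Things in the scene. Friction and masses are not known exactly. Their poses are not given: they have to be found in the camera images.
- ring (a joint): Turn of the dark steel iris ring and its lever about the vertical axis of the gauge, rad. 0 = at the clockwise end stop (iris open); grows counter-clockwise seen from above, up to 2.1 at the other stop. The lever points along the gauge's own x axis when the joint reads 1.05. The ring is stiff: pushing at the tab takes about 3 to 5 N, and it stays where it is left.
- gauge: Grey round gauge, 336 mm across, fixed to the bench. Origin: centre of its underside, on the ring's axis; x points to the middle of the scale arc, z up. Drum of radius 92 mm in the middle, ring on it up to 51 mm high. Aluminium scale band 134 to 164 mm from the axis, 36 mm high, long marks at ring values 0.5, 0.8, 1.1, 1.4, 1.7 rad. Low grey stop blocks at both ends. Only the tab rises above 60 mm.
- axis (a point): Point on the ring's vertical axis, 51 mm above the bench.
- handle (a point): Point in the middle of the upright lever tab, 105 mm from the ring's axis and 101 mm above the bench. The tab is a brown wooden plate, 24 mm wide radially, 14 mm thick along the direction it travels, from 51 to 117 mm above the bench, and is pushed on its flat sides.
- aim (a point): Point 149 mm from the ring's axis, straight out along the lever: where the pointer points on the circle of the scale holes. The pointer is the V-shaped end of the flat dark lever arm below the tab; its tip lies 129 mm from the axis, 45 mm above the bench.
- stud: The raised dark steel index stud, an upright pin 14 mm across and 22 mm high, standing at one of the five scale marks, 149 mm from the ring's axis; fixed. Origin: centre of its underside, 36 mm above the bench. The other four marks have only flush dark steel plugs, 6 mm across and 1.5 mm high.
- bundle: Loose bundle of bamboo sticks tied with an orange band, 220 x 55 x 50 mm, long along its own y, lying beyond the gauge. Origin: centre of its underside. To be left alone.
- jar: Loose jar with a green lid, 68 mm across, 110 mm high, to the left of the gauge. Origin: centre of its underside. To be left alone.
- cup: Loose white tea cup, 72 mm across, 60 mm high, to the right of the gauge. Origin: centre of its underside. To be left alone.
- mallet: Loose wooden mallet, about 240 mm long, lying on the bench between the gauge and the robot's left. To be left alone.

How it is judged:
On the way, in this order (a step that is already met when the one before it is completed fails the run):
1. the lever has been pushed clockwise to its end stop (within 0.04 rad) (value of joint ring below 0.04 rad), for 0.1 s.
2. the lever has been brought back so that it points at the stud (within 5 mm) (horizontal distance between aim and stud below 0.005 m), for 0.2 s.
At the end, for the whole second after the job is handed in: The lever points at the raised stud (the point on its line at the scale circle is within 5 mm of the stud's centre), the ring is at rest, and bundle, jar, cup and mallet are within 15 mm of where they were (horizontal distance between aim and stud below 0.005 m and velocity of joint ring between -0.02 and 0.02 rad/s and distance of each of bundle, jar, cup, mallet from where it was at the start of the episode below 0.015 m); the robot touches nothing.
It fails at once if the tab is pinched: fingers press on both of its sides at once (over 2 N each) (contact force between the fingers and ring_c14 above 2 N and contact force between the fingers and ring_c15 above 2 N).
It fails at once if the bundle, jar, cup or mallet is moved by more than 15 mm (distance of any of bundle, jar, cup, mallet from where it was at the start of the episode above 0.015 m).
It also fails if it takes over 64 s, if anything falls off the work surface, if the arm or the gripper's body presses on something with over 40 N, if the wrist force passes 120 N, or if a joint passes its speed limit or range.

## Working session

There is one attempt and no reset: what is moved stays moved. The work goes in short steps, Python scripts to look and compute and a shell command to move; the robot and the scene stay as the last step left them, time stands still between calls to the robot, and variables do not carry over. Pictures are saved under pics/ and viewed, and the job is handed in when it is done.

```bash
ls; mkdir -p pics; python3 - <<'E'
from workcell import bot, optics
import cv2
s=bot.read_state();print(s['time'],s['tool_pos'],s['tcp_rot'],s['width'],bot.tcp_to_grasp)
for n in("scene","top"):
    c=optics.read_camera(n);cv2.imwrite(f"pics/{n}0.png",c["image"][:,:,::-1])
    print(c["mtx"],c["world_from_camera"])
E
```

```text
pics
0.0 [ 0.21771872 -0.63814389  0.22994159] [-0.33927877  2.04588342 -2.04123138] 0.9990000326116728 -0.0187
[[507.51335244   0.         314.24071003]
 [  0.         507.51335244 249.37387061]
 [  0.           0.           1.        ]] [[-0.45842013  0.65194989 -0.60399695  1.12144   ]
 [ 0.88868127  0.34377767 -0.30341804  0.29201951]
 [ 0.0098273  -0.67585372 -0.73697027  0.81354343]
 [ 0.          0.          0.          1.        ]]
[[616.62486408   0.         317.15634772]
 [  0.         616.62486408 229.08819268]
 [  0.           0.           1.        ]] [[ 0.00794259 -0.99628736  0.08572287  0.43530349]
 [-0.999869   -0.00912159 -0.01337067 -0.00184299]
 [ 0.01410295 -0.08560544 -0.9962293   1.35193884]
 [ 0.          0.          0.          1.        ]]
```

View pics/scene0.png

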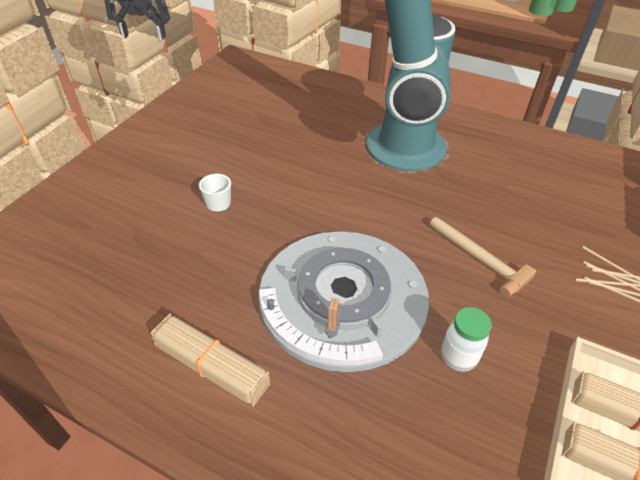

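View pics/top0.png

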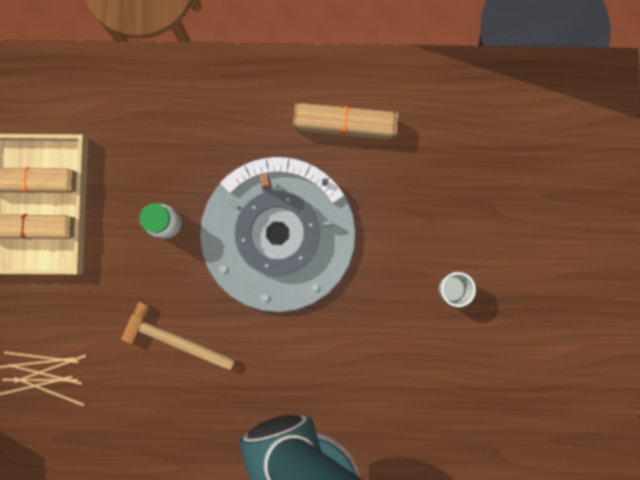

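The top view shows the gauge centred near (278,233), the tab at (264,180), the stud at (325,182) and the stop blocks near (335,225) and (237,205). Next I'll zoom in and measure.

```bash
cat > h.py <<'E'
import numpy as np,cv2
from workcell import bot,optics
def world(c,T=None):
    T=c["world_from_camera"] if T is None else T
    z=c["z_map"];v,u=np.mgrid[:480,:640];K=c["mtx"]
    P=np.stack([(u-K[0,2])/K[0,0]*z,(v-K[1,2])/K[1,1]*z,z],-1)
    return P@T[:3,:3].T+T[:3,3]
def ray(c,uv,h,T=None):
    T=c["world_from_camera"] if T is None else T
    K=c["mtx"];d=T[:3,:3]@np.array([(uv[0]-K[0,2])/K[0,0],(uv[1]-K[1,2])/K[1,1],1])
    return T[:3,3]+d*(h-T[2,3])/d[2]
E
python3 - <<'E'
from h import *
c=optics.read_camera("top");im=c["image"]
cv2.imwrite("pics/topz.png",cv2.resize(im[145:320,190:370],None,fx=3.3,fy=3.3,interpolation=cv2.INTER_CUBIC)[:,:,::-1])
W=world(c)
for p in[(278,300),(250,210),(264,180),(325,182),(290,168),(500,400),(325,215),(345,118),(155,219),(457,289)]:print(p,W[p[1],p[0]].round(4))
X=W[...,2]
g=np.zeros((480,640),np.uint8);g[(X>0.01)&(X<.07)]=255;g[:, :190]=0;g[:,370:]=0;g[:150]=0;g[320:]=0
cn=max(cv2.findContours(g,0,cv2.CHAIN_APPROX_NONE)[0],key=cv2.contourArea)
print(cv2.fitEllipse(cn), len(cn))
E
```

```text
(278, 300) [0.3964 0.0632 0.0173]
(250, 210) [0.5865 0.1234 0.0514]
(264, 180) [0.6401 0.0898 0.1175]
(325, 182) [ 0.6468 -0.035   0.0591]
(290, 168) [0.6809 0.0403 0.0335]
(500, 400) [ 0.186  -0.416   0.0053]
(325, 215) [ 0.5813 -0.0366  0.0158]
(345, 118) [ 0.7884 -0.0775  0.0488]
(155, 219) [0.5594 0.3081 0.1125]
(457, 289) [ 0.4228 -0.3266  0.0027]
((277.6360168457031, 234.5363006591797), (153.0193634033203, 153.5472412109375), 59.71678161621094) 436
```

```bash
python3 - <<'E'
from h import *
c=optics.read_camera("scene");im=c["image"]
cv2.imwrite("pics/scz.png",cv2.resize(im[225:370,250:435],None,fx=4,fy=4,interpolation=cv2.INTER_CUBIC)[:,:,::-1])
E
```

```text
(no output)
```

View pics/topz.png

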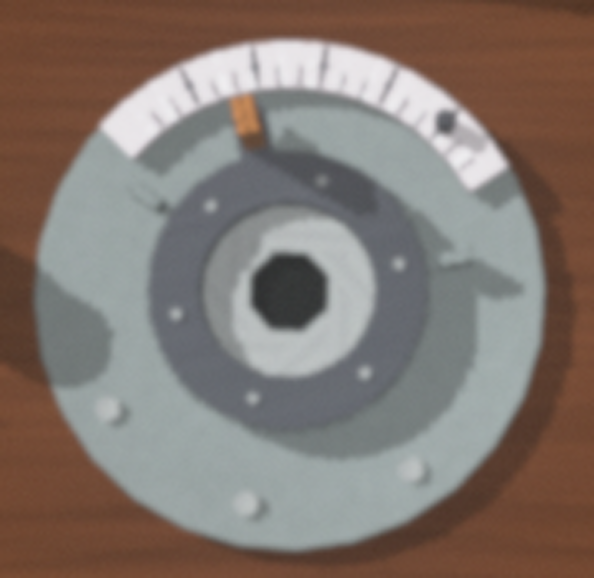

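View pics/scz.png

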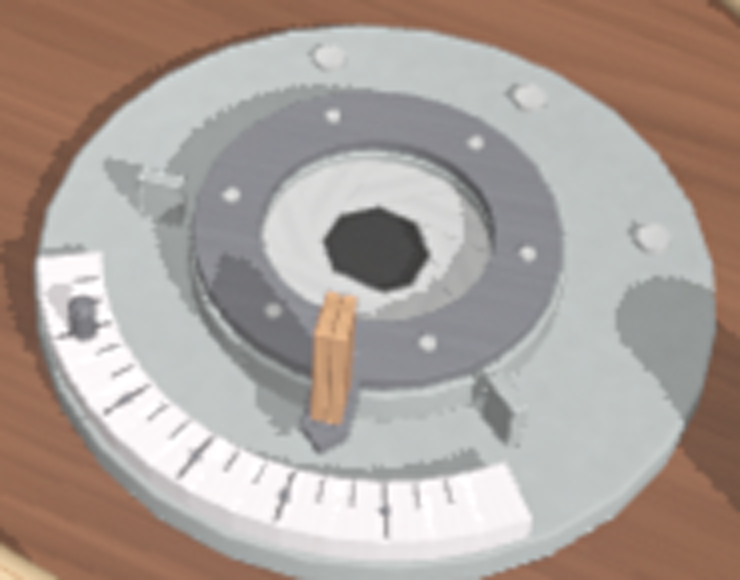

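```bash
python3 - <<'E'
from h import *
from scipy.spatial.transform import Rotation as R
s=bot.read_state();print("axes cols x,y,z\n",R.from_rotvec(s['tcp_rot']).as_matrix().round(3))
c=optics.read_camera("top");im=c["image"];hsv=cv2.cvtColor(im,cv2.COLOR_RGB2HSV);W=world(c)
# disc contour at .016
X=W[...,2]
g=np.zeros((480,640),np.uint8);g[(X>0.008)&(X<.07)]=255;g[:, :190]=0;g[:,370:]=0;g[:150]=0;g[320:]=0
cn=max(cv2.findContours(g,0,cv2.CHAIN_APPROX_NONE)[0],key=cv2.contourArea)[:,0]
cn=cn[cn[:,1]>220]
P=np.array([ray(c,p,.016) for p in cn])[:,:2]
def circ(P):
    A=np.c_[2*P,np.ones(len(P))];x=np.linalg.lstsq(A,(P**2).sum(1),rcond=None)[0];return x[:2],np.sqrt(x[2]+x[:2]@x[:2])
print("disc",circ(P))
# dark ring outline
g2=np.zeros_like(g)
g2[(X>.044)&(X<.058)&(abs(W[...,0]-.535)<.12)&(abs(W[...,1]-.065)<.11)]=255
cn=max(cv2.findContours(g2,0,cv2.CHAIN_APPROX_NONE)[0],key=cv2.contourArea)[:,0]
P=np.array([ray(c,p,.051) for p in cn])[:,:2]
for k in range(4):
    o,r=circ(P); P=P[abs(np.linalg.norm(P-o,axis=1)-r)<.004]
print("ring",o,r,len(P))
def cen(m,h,t):
    n,l,st,ce=cv2.connectedComponentsWithStats(m.astype(np.uint8));i=1+np.argmax(st[1:,4]);p=ray(c,ce[i],h);d=p[:2]-o
    print(t,ce[i],st[i,4],p.round(4),"r",np.hypot(*d),"ang",np.arctan2(d[1],d[0]))
roi=np.zeros((480,640),bool);roi[150:225,225:350]=1
cen(roi&(X>.09),.117,"tab")
cen(roi&(X>.047)&(X<.075)&(np.hypot(W[...,0]-o[0],W[...,1]-o[1])>.135),.058,"stud")
# scene
c=optics.read_camera("scene");W=world(c);X=W[...,2]
rr=np.hypot(W[...,0]-o[0],W[...,1]-o[1])
cen((X>.09)&(rr<.15),.117,"tab scene (all)")
cen((X>.112)&(rr<.125),.117,"tab scene top")
cen((X>.047)&(X<.075)&(rr>.138)&(rr<.16)&(W[...,1]<0),.05,"stud sc")
print((rr[(X>.045)&(X<.054)]<.1).sum())
m=(X>.045)&(X<.056)&(rr<.1);m=m.astype(np.uint8)
cn=max(cv2.findContours(m,0,cv2.CHAIN_APPROX_NONE)[0],key=cv2.contourArea)[:,0]
P=np.array([ray(c,p,.051) for p in cn])[:,:2]
for k in range(5):
    o2,r=circ(P); P=P[abs(np.linalg.norm(P-o2,axis=1)-r)<.004]
print("ring scene",o2,r,len(P))
E
```

```text
axes cols x,y,z
 [[-0.946 -0.     0.323]
 [-0.323  0.001 -0.946]
 [-0.    -1.    -0.001]]
disc (array([0.53904012, 0.06558815]), np.float64(0.1663869846572503))
ring [0.53971041 0.06553981] 0.08907089909018574 180
tab [264.5257732  180.56701031] 97 [0.639  0.0888 0.117 ] r 0.10200762054277429 ang 0.22970456975770953
stud [324.86486486 181.59459459] 37 [ 0.6479 -0.0348  0.058 ] r 0.14751511624406344 ang -0.7476219050524516
tab scene (all) [333.50581395 307.73837209] 172 [0.654  0.0952 0.117 ] r 0.11811056005636324 ang 0.25346782543056606
tab scene top [333.64 304.12] 100 [0.6472 0.0921 0.117 ] r 0.11067804528688796 ang 0.24213964960296738
stud sc [270.24 302.28] 50 [ 0.6526 -0.0335  0.05  ] r 0.15021274630445988 ang -0.7202403046290904
3235
ring scene [0.61995166 0.08131819] 0.010280318973335376 7
```

Both views put the centre at about (0.540, 0.0655). The lever is at world angle 0.235 and the stud at −0.74, which is the 0.5 mark. I'll push with the shut fingers, moving along tool x.

```bash
python3 -m handwheel '[[-0.04,0,-0.0367,0,0,0,0],[-0.04,0,-0.0367,0,0,0,0],[-0.04,0,-0.0367,0,0,0,0],[-0.04,0,-0.0367,0,0,0,0],[-0.04,0,-0.0367,0,0,0,0],[-0.04,0,-0.0367,0,0,0,0],[-0.04,0,-0.0367,0,0,0,0],[-0.04,0,-0.0367,0,0,0,0]]'
python3 -m handwheel '[[-0.04,0,-0.0367,0,0,0,0],[-0.04,0,-0.0367,0,0,0,0],[-0.04,0,-0.0367,0,0,0,0],[-0.04,0,-0.0367,0,0,0,0],[-0.04,0,-0.0367,0,0,0,0],[-0.04,0,-0.0367,0,0,0,0],[-0.04,0,-0.0367,0,0,0,0],[-0.04,0,-0.0367,0,0,0,0]]'
python3 -m handwheel '[[0,0,0,0,-0.1475,0,0],[0,0,0,0,-0.1475,0,0],[0,0,0,0,-0.1475,0,0],[0,0,0,0,-0.1475,0,0],[0,0,0,0,-0.1475,0,0]]'
python3 -m handwheel '[[0,0,0,0,-0.1475,0,0],[0,0,0,0,-0.1475,0,0],[0,0,0,0,-0.1475,0,0],[0,0,0,0,-0.1475,0,0],[0,0,0,0,-0.1475,0,0],[0,0,0,0,0,0,0]]'
cat >> h.py <<'E'
from scipy.spatial.transform import Rotation as R
O=np.array([.540,.0655])
def st():
    s=bot.read_state();M=R.from_rotvec(s['tcp_rot']).as_matrix()
    d=s['tool_pos'][:2]-O
    print("t",s['time'],"pos",s['tool_pos'].round(4),"r",np.hypot(*d).round(4),"ang",np.arctan2(d[1],d[0]).round(4),"xyaw",np.arctan2(M[1,0],M[0,0]).round(4),"F",s['wrist_force'].round(1),"w",s['width'])
    print(M.round(3));return s
def lever():
    c=optics.read_camera("top");W=world(c);X=W[...,2];rr=np.hypot(*(W[...,:2]-O).transpose(2,0,1))
    return c,W
E
python3 - <<'E'
from h import *
s=st();print(s['q'].round(2))
for n in("top","wrist","scene"):
    c=optics.read_camera(n);cv2.imwrite(f"pics/{n}1.png",c["image"][:,:,::-1])
E
```

```text
time: 1.3
tool_pos: [0.4266, -0.2561, 0.2316]
tcp_rot: [-0.338, 2.043, -2.044]
wrist_force: [0.3, -0.8, -0.3]
width: 0.003
time: 2.3
tool_pos: [0.6348, 0.1253, 0.2314]
tcp_rot: [-0.339, 2.043, -2.043]
wrist_force: [0.8, -0.7, -0.3]
width: -0.002
time: 2.92
tool_pos: [0.634, 0.1236, 0.2312]
tcp_rot: [-0.93, 1.567, -1.567]
wrist_force: [0.7, 0.6, 0.4]
width: -0.002
time: 3.68
tool_pos: [0.634, 0.1236, 0.2312]
tcp_rot: [-1.31, 1.037, -1.037]
wrist_force: [-0.1, 0.8, -0.3]
width: -0.0
t 3.675 pos [0.634  0.1236 0.2312] r 0.1105 ang 0.5536 xyaw -1.3393 F [-0.1  0.8 -0.3] w -0.00014079577718906228
[[ 0.229 -0.     0.973]
 [-0.973 -0.     0.229]
 [ 0.    -1.    -0.   ]]
[ 0.15  0.21  1.67 -0.    1.26 -0.08]
```

View pics/wrist1.png

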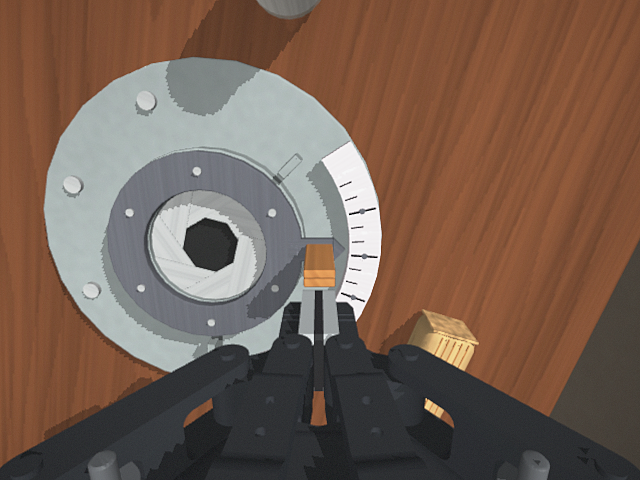

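View pics/scene1.png

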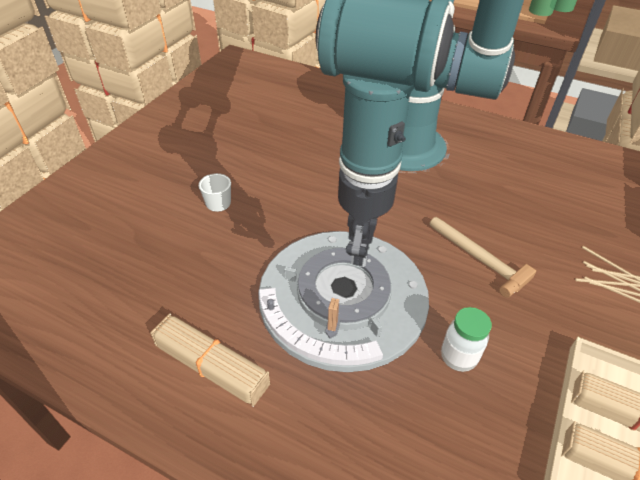

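The wrist view shows the tab at (319,263) directly ahead of the shut fingers, with the pointer tip at (345,247). I'll use it to cross-check the tab position, then lower.

```bash
cat >> h.py <<'E'
def wristT():
    s=bot.read_state();c=optics.read_camera("wrist");T=np.eye(4);T[:3,:3]=R.from_rotvec(s['tcp_rot']).as_matrix();T[:3,3]=s['tool_pos']
    return c,T@c["hand_eye"]
E
python3 - <<'E'
from h import *
c,T=wristT();W=world(c,T);X=W[...,2]
m=(X>.11)&(X<.125);m[290:]=0
v,u=np.nonzero(m);print(len(u),u.mean(),v.mean(),W[m].mean(0).round(4),W[m][:,2].std())
p=W[m].mean(0);d=p[:2]-O;print(np.hypot(*d),np.arctan2(d[1],d[0]))
t=ray(c,(346,247),.045,T);d=t[:2]-O;print("tip",t,np.hypot(*d),np.arctan2(d[1],d[0]))
m=(X>.047)&(X<.055)&(W[...,0]<.64)
# outer circle of ring
g=np.uint8(m)*255
cn=max(cv2.findContours(g,0,cv2.CHAIN_APPROX_NONE)[0],key=cv2.contourArea)[:,0]
P=np.array([ray(c,q,.051,T) for q in cn])[:,:2]
for k in range(5):
    A=np.c_[2*P,np.ones(len(P))];x=np.linalg.lstsq(A,(P**2).sum(1),rcond=None)[0];o=x[:2];r=np.sqrt(x[2]+o@o);P=P[abs(np.linalg.norm(P-o,axis=1)-r)<.004]
print("ring wrist",o,r,len(P))
E
python3 -m handwheel '[[0,0.03,0,0,0,0,0],[0,0.03,0,0,0,0,0],[0,0.03,0,0,0,0,0],[0,0.03,0,0,0,0,0],[0,0.03,0,0,0,0,0],[0,0.006,0,0,0,0,0],[0,0,0,0,0,0,0]]'
```

```text
629 319.1637519872814 276.3004769475358 [0.6428 0.0906 0.1161] 0.001577817707882746
0.10580556229202026 0.23944048051819844
tip [0.66740343 0.09617985 0.045     ] 0.13104536290708566 0.23630942859960388
ring wrist [0.54149949 0.06612421] 0.08892632051289638 540
time: 4.75
tool_pos: [0.6342, 0.1236, 0.0754]
tcp_rot: [-1.31, 1.036, -1.036]
wrist_force: [-0.6, 0.6, -0.2]
width: -0.0
```

Wrist, top and scene views agree: lever at 0.237 rad, centre (0.541, 0.066). Next I'll make contact and push along the arc.

```bash
python3 -m handwheel '[[0.007,0,0,0,0,0,0],[0.006,0,0,0,0,0,0],[0.004,0,0,0,0,0,0],[0,0,0,0,0,0,0]]'
python3 - <<'E'
from h import *
st()
E
python3 -m handwheel '[[0.0062,0,0.0009,0,0.06,0,0],[0.0062,0,0.0009,0,0.06,0,0],[0.0062,0,0.0009,0,0.06,0,0],[0.0062,0,0.0009,0,0.06,0,0]]'
python3 - <<'E'
from h import *
st()
c=optics.read_camera("wrist");cv2.imwrite(f"pics/w2.png",c["image"][:,:,::-1])
E
```

```text
time: 5.25
tool_pos: [0.6384, 0.1068, 0.0759]
tcp_rot: [-1.309, 1.036, -1.037]
wrist_force: [0.7, 0.5, -0.0]
width: 0.001
t 5.25 pos [0.6384 0.1068 0.0759] r 0.1068 ang 0.3976 xyaw -1.3383 F [ 0.7  0.5 -0. ] w 0.000991275534727988
[[ 0.23   0.001  0.973]
 [-0.973  0.     0.23 ]
 [-0.    -1.     0.001]]
time: 5.75
tool_pos: [0.6451, 0.084, 0.0757]
tcp_rot: [-1.204, 1.216, -1.215]
wrist_force: [-1.0, 3.6, 2.6]
width: 0.004
t 5.75 pos [0.6451 0.084  0.0757] r 0.1067 ang 0.1737 xyaw -1.5798 F [-1.   3.6  2.6] w 0.00352842678794533
[[-0.009  0.     1.   ]
 [-1.     0.001 -0.009]
 [-0.001 -1.     0.   ]]
```

View pics/w2.png

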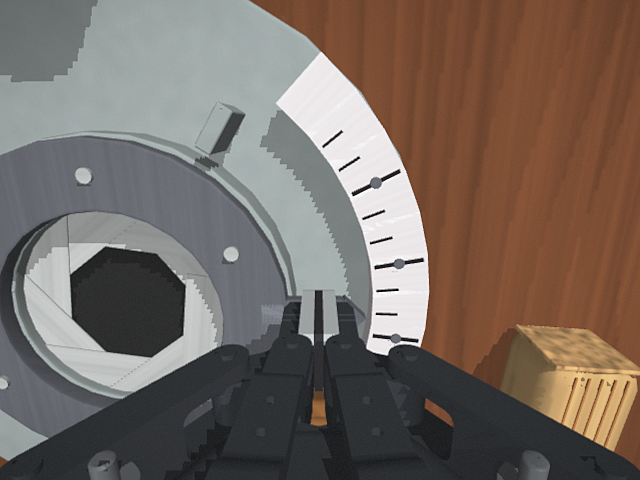

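The tab is in contact at about 4 N and the iris is opening. I'll keep pushing along the arc.

```bash

python3 -m handwheel '[[0.0062,0,0.0009,0,0.06,0,0],[0.0062,0,0.0009,0,0.06,0,0],[0.0062,0,0.0009,0,0.06,0,0],[0.0062,0,0.0009,0,0.06,0,0],[0.0062,0,0.0009,0,0.06,0,0],[0.0062,0,0.0009,0,0.06,0,0],[0.0062,0,0.0009,0,0.06,0,0],[0.0062,0,0.0009,0,0.06,0,0]]'
python3 -c "
from h import *
st()"
python3 -m handwheel '[[0.0062,0,0.0009,0,0.06,0,0],[0.0062,0,0.0009,0,0.06,0,0],[0.0062,0,0.0009,0,0.06,0,0],[0.0062,0,0.0009,0,0.06,0,0],[0.0062,0,0.0009,0,0.06,0,0],[0.0062,0,0.0009,0,0.06,0,0],[0.0062,0,0.0009,0,0.06,0,0]]'
python3 - <<'E'
from h import *
st()
c=optics.read_camera("wrist");cv2.imwrite(f"pics/w3.png",c["image"][:,:,::-1])
c=optics.read_camera("scene");cv2.imwrite(f"pics/s3.png",cv2.resize(c["image"][190:370,230:435],None,fx=3,fy=3)[:,:,::-1])
E
```

```text
time: 6.8
tool_pos: [0.642, 0.0342, 0.0756]
tcp_rot: [-0.935, 1.559, -1.558]
wrist_force: [0.5, 4.5, 0.2]
width: -0.001
t 6.8 pos [0.642  0.0342 0.0756] r 0.1067 ang -0.2975 xyaw -2.0588 F [0.5 4.5 0.2] w -0.0014701479984126225
[[-0.469  0.001  0.883]
 [-0.883  0.001 -0.469]
 [-0.002 -1.     0.001]]
time: 7.68
tool_pos: [0.6209, -0.0041, 0.0757]
tcp_rot: [-0.63, 1.838, -1.839]
wrist_force: [2.4, 2.1, -0.6]
width: -0.001
t 7.675 pos [ 0.6209 -0.0041  0.0757] r 0.1067 ang -0.7103 xyaw -2.4786 F [ 2.4  2.1 -0.6] w -0.0008853865449592017
[[-0.788  0.003  0.615]
 [-0.615  0.    -0.788]
 [-0.002 -1.     0.002]]
```

View pics/s3.png

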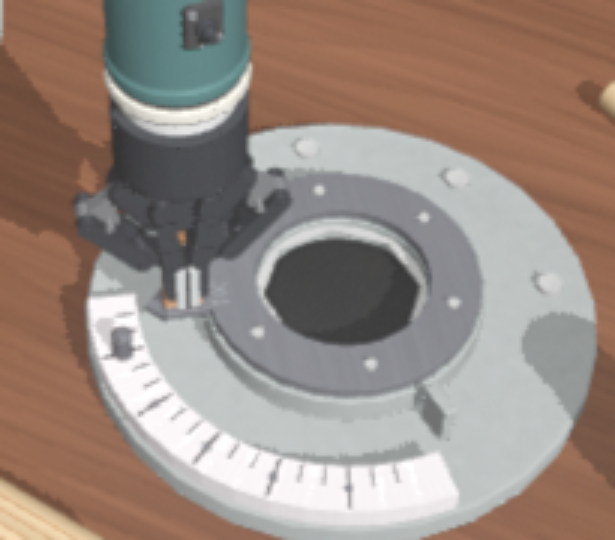

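```bash

python3 -m handwheel '[[0.0062,0,0.0009,0,0.06,0,0],[0.0062,0,0.0009,0,0.06,0,0],[0.0062,0,0.0009,0,0.06,0,0],[0.0062,0,0.0009,0,0.06,0,0],[0.0031,0,0.0005,0,0.03,0,0],[0,0,0,0,0,0,0]]'
python3 -m handwheel '[[0.0031,0,0.0005,0,0.03,0,0],[0,0,0,0,0,0,0]]'
python3 -m handwheel '[[0.0031,0,0.0005,0,0.03,0,0],[0,0,0,0,0,0,0]]'
python3 - <<'E'
from h import *
st()
c=optics.read_camera("wrist");cv2.imwrite(f"pics/w4.png",c["image"][:,:,::-1])
c=optics.read_camera("scene");cv2.imwrite(f"pics/s4.png",cv2.resize(c["image"][190:370,230:435],None,fx=3,fy=3)[:,:,::-1])
E
```

```text
time: 8.52
tool_pos: [0.5986, -0.0226, 0.0756]
tcp_rot: [-0.4, 2.004, -2.005]
wrist_force: [2.6, 0.6, 0.9]
width: -0.002
time: 8.78
tool_pos: [0.5957, -0.0241, 0.0756]
tcp_rot: [-0.372, 2.023, -2.023]
wrist_force: [3.2, 0.4, 1.2]
width: 0.001
time: 9.02
tool_pos: [0.5927, -0.0257, 0.0755]
tcp_rot: [-0.343, 2.041, -2.041]
wrist_force: [3.0, 0.5, 2.0]
width: 0.005
t 9.025 pos [ 0.5927 -0.0257  0.0755] r 0.1054 ang -1.0467 xyaw -2.8083 F [3.  0.5 2. ] w 0.004680413148234304
[[-0.945 -0.     0.327]
 [-0.327 -0.    -0.945]
 [ 0.    -1.     0.   ]]
```

View pics/s4.png

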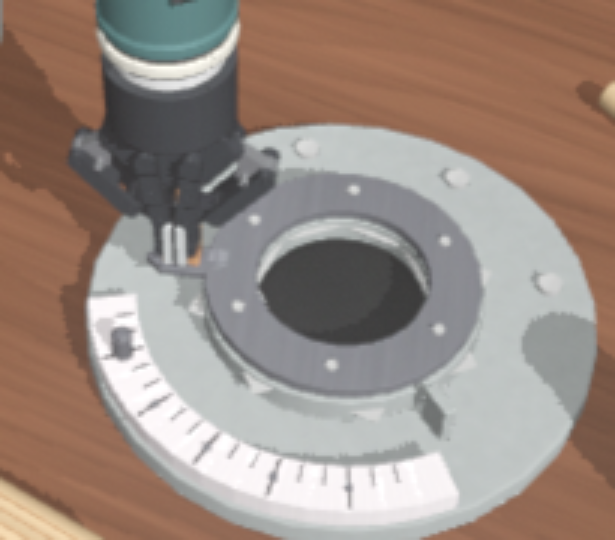

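View pics/w4.png

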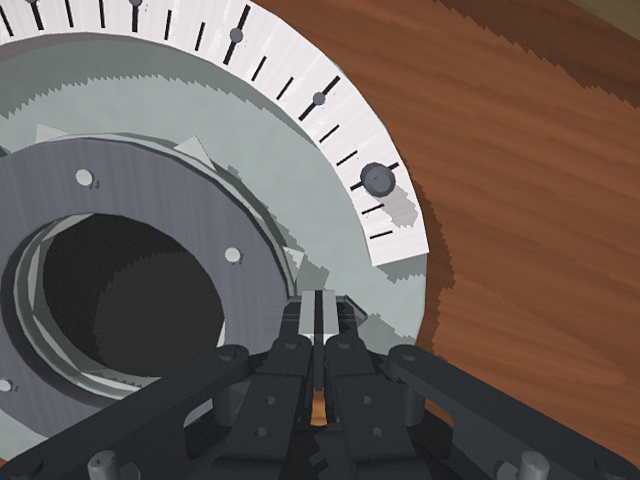

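Lever is at about −1.24, close to the expected stop. I'll nudge it in small steps until the force rises.

```bash

for i in 1; do python3 -m handwheel '[[0.002,0,0.0003,0,0.02,0,0],[0,0,0,0,0,0,0]]'; python3 -m handwheel '[[0.002,0,0.0003,0,0.02,0,0],[0,0,0,0,0,0,0]]'; done
```

```text
time: 9.38
tool_pos: [0.5922, -0.0262, 0.0755]
tcp_rot: [-0.321, 2.052, -2.051]
wrist_force: [6.1, 1.9, -0.5]
width: 0.001
time: 9.62
tool_pos: [0.5925, -0.0265, 0.0759]
tcp_rot: [-0.297, 2.062, -2.061]
wrist_force: [10.6, 4.3, -3.6]
width: 0.0
```

The stop is reached: force rose to 11 N with no further motion. Now I'll back off, rise and look from above.

```bash

python3 -m handwheel '[[-0.012,0,0,0,-0.04,0,0],[-0.01,0,0,0,0,0,0],[0,-0.04,0,0,0,0,0],[0,-0.04,0,0,0,0,0],[0,-0.04,0,0,0,0,0],[0,-0.04,0,0,0,0,0],[0,0,0,0,0,0,0]]'
python3 - <<'E'
from h import *
st()
c,T=wristT();cv2.imwrite(f"pics/w5.png",c["image"][:,:,::-1])
W=world(c,T);np.savez("w5.npz",W=W,T=T,K=c["mtx"],im=c["image"])
E
```

```text
time: 10.5
tool_pos: [0.6125, -0.0208, 0.2396]
tcp_rot: [-0.336, 2.036, -2.04]
wrist_force: [0.7, -0.2, -0.2]
width: 0.002
t 10.5 pos [ 0.6125 -0.0208  0.2396] r 0.1127 ang -0.8723 xyaw -2.8082 F [ 0.7 -0.2 -0.2] w 0.002302029482126562
[[-0.945  0.006  0.327]
 [-0.327 -0.001 -0.945]
 [-0.006 -1.     0.003]]
```

View pics/w5.png

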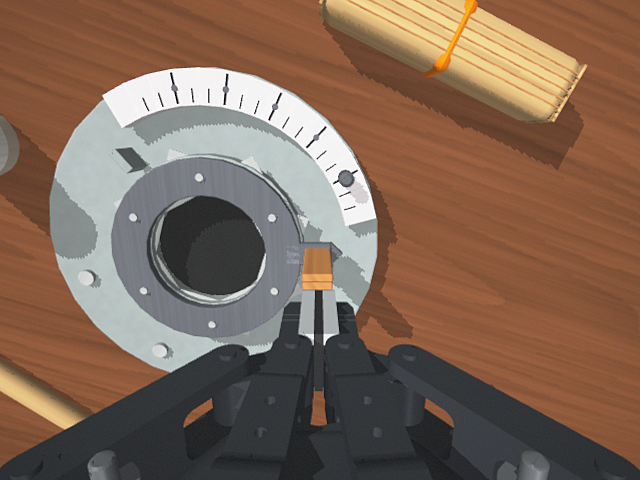

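The stud is at (346,178), the tab top near (317,278) and the pointer tip near (341,248). I'll compute the angles from this view.

```bash
cat >> h.py <<'E'
def meas(c,T,vmax=290):
    W=world(c,T);X=W[...,2]
    m=(X>.047)&(X<.055)&(np.hypot(W[...,0]-.541,W[...,1]-.066)<.1)
    cn=max(cv2.findContours(np.uint8(m)*255,0,cv2.CHAIN_APPROX_NONE)[0],key=cv2.contourArea)[:,0]
    P=np.array([ray(c,q,.051,T) for q in cn])[:,:2]
    P=P[np.linalg.norm(P-[.541,.066],axis=1)>.07]
    for k in range(8):
        A=np.c_[2*P,np.ones(len(P))];x=np.linalg.lstsq(A,(P**2).sum(1),rcond=None)[0];o=x[:2];r=np.sqrt(x[2]+o@o);P=P[abs(np.linalg.norm(P-o,axis=1)-r)<max(.003,.02/2**k)]
    print("ring",o.round(4),r.round(4),len(P))
    out=[]
    rr=np.hypot(W[...,0]-o[0],W[...,1]-o[1])
    mt=(X>.11)&(X<.125)&(rr<.14);mt[vmax:]=0
    ms=(X>.053)&(X<.064)&(rr>.135)&(rr<.165)
    for t,m,h in(("tab",mt,.117),("stud",ms,.058)):
        if m.sum()<5: print(t,"none");continue
        n,l,s_,ce=cv2.connectedComponentsWithStats(np.uint8(m));i=1+np.argmax(s_[1:,4]);p=W[l==i].mean(0);q=ray(c,ce[i],h,T)
        for z in(p,q):
            d=z[:2]-o;print(t,ce[i].round(1),s_[i,4],z.round(4),"r %.4f ang %.4f"%(np.hypot(*d),np.arctan2(d[1],d[0])))
    return o
E
python3 - <<'E'
from h import *
z=np.load("w5.npz");T=z["T"]
c,T=wristT()
o=meas(c,T)
for uv in((341,248),):
    t=ray(c,uv,.045,T);d=t[:2]-o;print("tip",t.round(4),np.hypot(*d),np.arctan2(d[1],d[0]))
im=c["image"];cv2.imwrite("pics/w5z.png",cv2.resize(im[160:300,240:400],None,fx=5,fy=4,interpolation=cv2.INTER_CUBIC)[:,:,::-1])
c=optics.read_camera("top");meas(c,c["world_from_camera"],480)
E
```

```text
ring [0.5421 0.0644] 0.0889 525
tab [318.1 278.9] 588 [ 0.5766 -0.0339  0.1162] r 0.1042 ang -1.2330
tab [318.1 278.9] 588 [ 0.5769 -0.0338  0.117 ] r 0.1042 ang -1.2298
stud [347.7 176.8] 200 [ 0.6516 -0.0352  0.0568] r 0.1480 ang -0.7382
stud [347.7 176.8] 200 [ 0.6517 -0.0351  0.058 ] r 0.1480 ang -0.7369
tip [ 0.5853 -0.054   0.045 ] 0.12602154359891618 -1.221284106688439
ring [0.5388 0.0659] 0.088 111
tab [324.9 213.7] 83 [ 0.5729 -0.0337  0.1167] r 0.1053 ang -1.2400
tab [324.9 213.7] 83 [ 0.5729 -0.0337  0.117 ] r 0.1052 ang -1.2403
stud none
```

View pics/w5z.png

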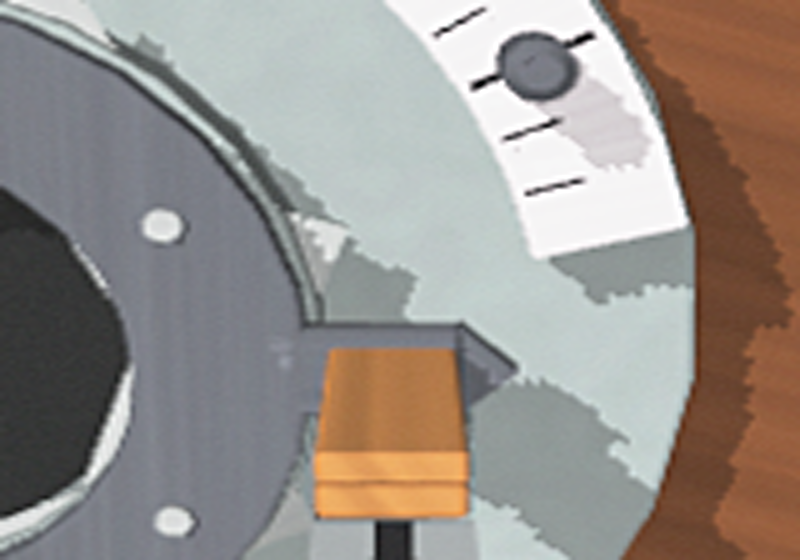

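The angle from the stop to the stud is 0.497 rad, matching the 0.5 mark. Next I'll cross over the tab and lower on its clockwise side.

```bash

python3 -m handwheel '[[0.024,0,0,0,0,0,0],[0.024,0,0,0,0,0,0],[0.024,0,0,0,0,0,0],[0,0,0,0,0,0,0]]'
python3 -m handwheel '[[0,0.04,0,0,0,0,0],[0,0.04,0,0,0,0,0],[0,0.04,0,0,0,0,0],[0,0.03,0,0,0,0,0],[0,0.012,0,0,0,0,0],[0,0,0,0,0,0,0]]'
python3 - <<'E'
from h import *
st()
c,T=wristT();cv2.imwrite(f"pics/w6.png",c["image"][:,:,::-1])
E
```

```text
time: 11.15
tool_pos: [0.5398, -0.0444, 0.233]
tcp_rot: [-0.348, 2.044, -2.042]
wrist_force: [0.8, -0.1, -0.8]
width: -0.003
time: 11.9
tool_pos: [0.5416, -0.044, 0.0721]
tcp_rot: [-0.347, 2.042, -2.041]
wrist_force: [0.4, -0.6, -0.4]
width: -0.0
t 11.9 pos [ 0.5416 -0.044   0.0721] r 0.1095 ang -1.5561 xyaw -2.8077 F [ 0.4 -0.6 -0.4] w -0.0001456159421664926
[[-0.945 -0.003  0.328]
 [-0.328  0.    -0.945]
 [ 0.002 -1.    -0.001]]
```

View pics/w6.png

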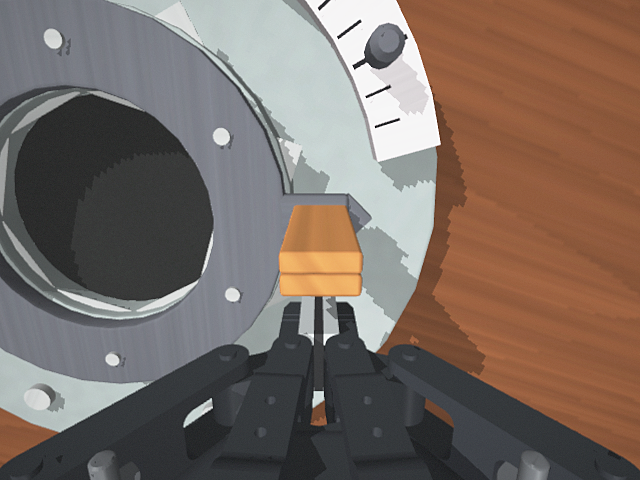

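The fingers are in position, and the tab, pointer and stud are all visible to the wrist camera. I'll close the gap and push back.

```bash

python3 -m handwheel '[[-0.008,0,0,0,0,0,0],[-0.007,0,0,0,0,0,0],[0,0,0,0,0,0,0]]'
python3 -m handwheel '[[-0.0052,0,0.0008,0,-0.05,0,0],[-0.0052,0,0.0008,0,-0.05,0,0],[-0.0052,0,0.0008,0,-0.05,0,0],[-0.0052,0,0.0008,0,-0.05,0,0],[-0.0052,0,0.0008,0,-0.05,0,0],[-0.0052,0,0.0008,0,-0.05,0,0],[-0.0052,0,0.0008,0,-0.05,0,0],[0,0,0,0,0,0,0]]'
python3 - <<'E'
from h import *
st()
c,T=wristT();cv2.imwrite(f"pics/w7.png",c["image"][:,:,::-1]);meas(c,T,300)
c=optics.read_camera("top");meas(c,c["world_from_camera"],480)
E
```

```text
time: 12.32
tool_pos: [0.5576, -0.0392, 0.0742]
tcp_rot: [-0.342, 2.039, -2.04]
wrist_force: [-0.8, 0.5, 0.4]
width: 0.002
time: 13.32
tool_pos: [0.591, -0.0276, 0.0734]
tcp_rot: [-0.65, 1.826, -1.826]
wrist_force: [-0.9, -0.9, 0.4]
width: 0.001
t 13.325 pos [ 0.591  -0.0276  0.0734] r 0.1061 ang -1.0696 xyaw -2.4582 F [-0.9 -0.9  0.4] w 0.0005519368977849545
[[-0.775 -0.     0.631]
 [-0.631 -0.    -0.775]
 [ 0.    -1.     0.   ]]
ring [0.5421 0.0642] 0.0887 615
tab [320.  292.5] 1093 [ 0.6131 -0.0119  0.1145] r 0.1040 ang -0.8205
tab [320.  292.5] 1093 [ 0.614  -0.0112  0.117 ] r 0.1041 ang -0.8093
stud [415.  203.9] 772 [ 0.6511 -0.0347  0.0567] r 0.1472 ang -0.7369
stud [415.  203.9] 772 [ 0.6511 -0.0343  0.058 ] r 0.1469 ang -0.7346
ring [0.5388 0.0659] 0.0879 129
tab none
stud none
```

View pics/w7.png

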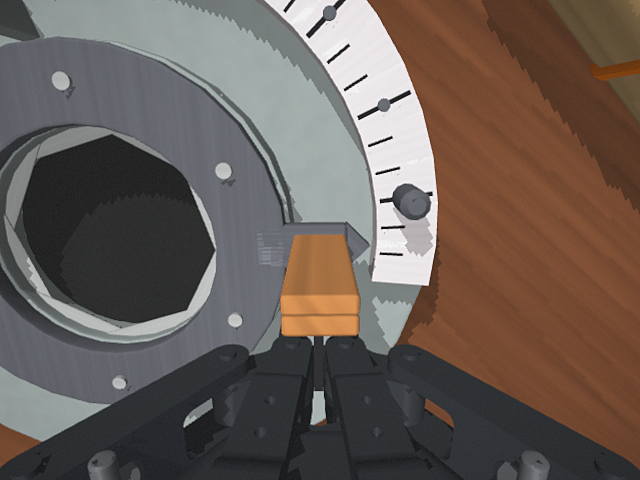

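```bash
cat >> h.py <<'E'
def tab(c,T,o=(.5415,.0648)):
    W=world(c,T);X=W[...,2];hsv=cv2.cvtColor(c["image"],cv2.COLOR_RGB2HSV)
    rr=np.hypot(W[...,0]-o[0],W[...,1]-o[1])
    m=(X>.1145)&(X<.121)&(rr<.14)&(hsv[...,1]>100)&(hsv[...,0]<25)
    n,l,s_,ce=cv2.connectedComponentsWithStats(np.uint8(m));i=1+np.argmax(s_[1:,4]);B=s_[i]
    (cx,cy),wh,a=cv2.minAreaRect(np.argwhere(l==i)[:,::-1].astype(np.float32))
    p=ray(c,(cx,cy),.117,T);d=p[:2]-o;print("tab box",B,(cx,cy),wh,a,p.round(4),"r %.4f ang %.4f"%(np.hypot(*d),np.arctan2(d[1],d[0])))
def tip(c,T,uv,o=(.5415,.0648)):
    t=ray(c,uv,.045,T);d=t[:2]-o;print("tip",t.round(4),"r %.4f ang %.4f"%(np.hypot(*d),np.arctan2(d[1],d[0])))
E
python3 - <<'E'
from h import *
c,T=wristT();tab(c,T);tip(c,T,(370,247))
cv2.imwrite("pics/w7z.png",cv2.resize(c["image"][180:345,260:440],None,fx=4,fy=3.6,interpolation=cv2.INTER_CUBIC)[:,:,::-1])
E
```

```text
tab box [ 280  290   80   47 3422] (319.6971740722656, 313.3300476074219) (45.74364471435547, 79.1723403930664) 89.04515838623047 [ 0.6087 -0.0154  0.117 ] r 0.1046 ang -0.8732
tip [ 0.622  -0.0363  0.045 ] r 0.1293 ang -0.8982
```

View pics/w7z.png

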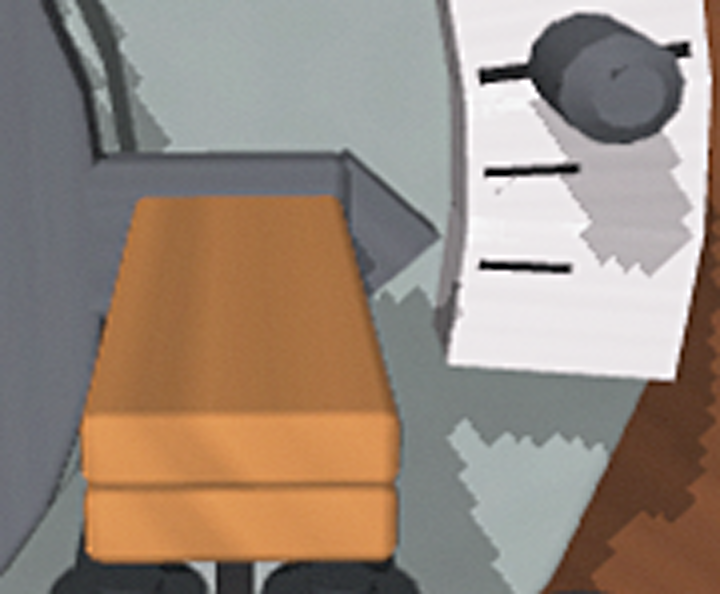

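```bash

python3 -m handwheel '[[-0.0031,0,0.0005,0,-0.03,0,0],[-0.0031,0,0.0005,0,-0.03,0,0],[-0.0042,0,0.0007,0,-0.04,0,0],[0,0,0,0,0,0,0],[0,0,0,0,0,0,0]]'
python3 - <<'E'
from h import *
st()
c,T=wristT();tab(c,T);meas(c,T,300)
cv2.imwrite("pics/w8z.png",cv2.resize(c["image"][180:345,260:440],None,fx=4,fy=3.6,interpolation=cv2.INTER_CUBIC)[:,:,::-1])
E
```

```text
time: 14.1
tool_pos: [0.6004, -0.0216, 0.0733]
tcp_rot: [-0.727, 1.761, -1.761]
wrist_force: [-1.3, -0.6, 0.2]
width: -0.003
t 14.1 pos [ 0.6004 -0.0216  0.0733] r 0.106 ang -0.9643 xyaw -2.3579 F [-1.3 -0.6  0.2] w -0.0031148140066486066
[[-0.708  0.001  0.706]
 [-0.706  0.    -0.708]
 [-0.001 -1.     0.   ]]
tab box [ 280  290   80   47 3397] (319.759033203125, 312.7106018066406) (45.63828659057617, 79.1612548828125) 88.87670135498047 [ 0.6168 -0.0076  0.117 ] r 0.1045 ang -0.7656
ring [0.5422 0.0644] 0.0887 609
tab [320.5 292.6] 1091 [ 0.6208 -0.0039  0.1145] r 0.1042 ang -0.7153
tab [320.5 292.6] 1091 [ 0.6216 -0.0031  0.117 ] r 0.1042 ang -0.7045
stud [415.6 237.1] 724 [ 0.6512 -0.0344  0.0567] r 0.1471 ang -0.7363
stud [415.6 237.1] 724 [ 0.6512 -0.0339  0.058 ] r 0.1468 ang -0.7333
```

View pics/w8z.png

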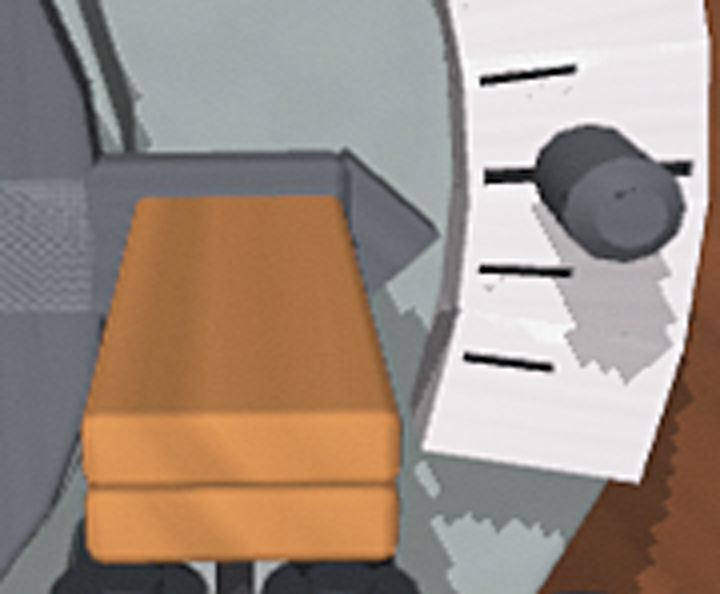

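By the marks the pointer reads about 0.46, which leaves roughly 0.03–0.045 rad. I'll push 0.03 and then re-check.

```bash

python3 -m handwheel '[[-0.0016,0,0.0002,0,-0.015,0,0],[-0.0016,0,0.0002,0,-0.015,0,0],[0,0,0,0,0,0,0],[0,0,0,0,0,0,0]]'
python3 - <<'E'
from h import *
st()
c,T=wristT();tab(c,T);o=meas(c,T,300);tip(c,T,(369.5,245.3),o)
cv2.imwrite("pics/w9z.png",cv2.resize(c["image"][180:345,260:440],None,fx=4,fy=3.6,interpolation=cv2.INTER_CUBIC)[:,:,::-1])
E
```

```text
time: 14.65
tool_pos: [0.6026, -0.02, 0.0733]
tcp_rot: [-0.75, 1.741, -1.741]
wrist_force: [-1.1, -2.3, -0.7]
width: -0.001
t 14.65 pos [ 0.6026 -0.02    0.0733] r 0.1059 ang -0.9387 xyaw -2.3278 F [-1.1 -2.3 -0.7] w -0.0006134679680600229
[[-0.687  0.     0.727]
 [-0.727 -0.    -0.687]
 [-0.    -1.     0.   ]]
tab box [ 281  291   80   46 3381] (320.5, 313.5) (45.0, 79.0) 90.0 [ 0.6186 -0.0059  0.117 ] r 0.1046 ang -0.7420
ring [0.5422 0.0644] 0.0887 611
tab [320.4 292.7] 1072 [ 0.6224 -0.0018  0.1144] r 0.1040 ang -0.6897
tab [320.4 292.7] 1072 [ 0.6232 -0.0009  0.117 ] r 0.1040 ang -0.6783
stud [415.5 245.5] 714 [ 0.6512 -0.0344  0.0566] r 0.1470 ang -0.7362
stud [415.5 245.5] 714 [ 0.6512 -0.0338  0.058 ] r 0.1467 ang -0.7330
tip [ 0.6348 -0.0239  0.045 ] r 0.1279 ang -0.7614
```

View pics/w9z.png

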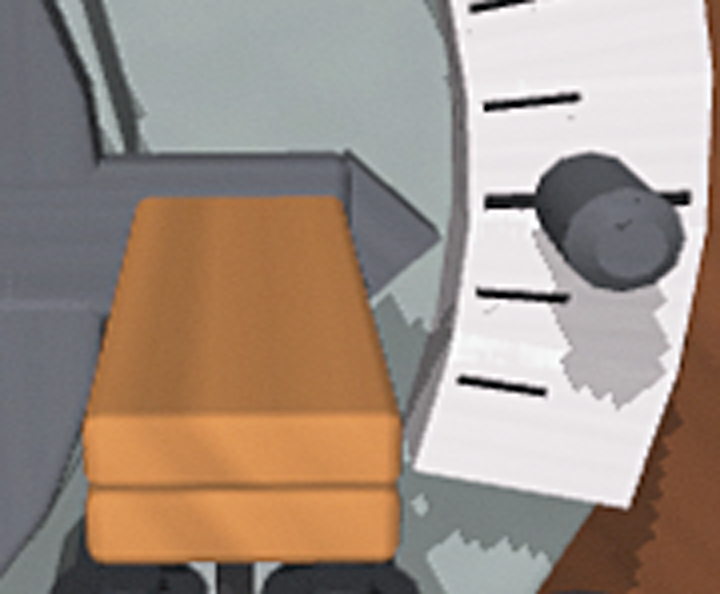

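```bash

python3 -m handwheel '[[-0.0012,0,0.0002,0,-0.012,0,0],[0,0,0,0,0,0,0],[0,0,0,0,0,0,0]]'
python3 - <<'E'
from h import *
st()
E
python3 -m handwheel '[[0.006,0,0,0,0,0,0],[0.015,0,0,0,0,0,0],[0.015,0,0,0,0,0,0],[0,-0.04,0,0,0,0,0],[0,-0.04,0,0,0,0,0],[0,-0.04,0,0,0,0,0],[0,-0.04,0,0,0,0,0],[0,0,0,0,0,0,0]]'
python3 - <<'E'
from h import *
st()
c,T=wristT();tab(c,T);meas(c,T,480)
cv2.imwrite("pics/w10.png",c["image"][:,:,::-1])
cv2.imwrite("pics/w10z.png",cv2.resize(c["image"][160:325,240:420],None,fx=4,fy=3.6,interpolation=cv2.INTER_CUBIC)[:,:,::-1])
c=optics.read_camera("scene");tab(c,c["world_from_camera"])
cv2.imwrite("pics/s10.png",cv2.resize(c["image"][225:370,250:435],None,fx=4,fy=4,interpolation=cv2.INTER_CUBIC)[:,:,::-1])
c=optics.read_camera("top");meas(c,c["world_from_camera"],480)
E
```

```text
time: 15.08
tool_pos: [0.6035, -0.0192, 0.0733]
tcp_rot: [-0.759, 1.733, -1.733]
wrist_force: [-1.4, -3.6, 1.1]
width: -0.001
t 15.075 pos [ 0.6035 -0.0192  0.0733] r 0.1059 ang -0.9273 xyaw -2.3158 F [-1.4 -3.6  1.1] w -0.001098583156170224
[[-0.678  0.     0.735]
 [-0.735 -0.    -0.678]
 [-0.    -1.     0.   ]]
time: 16.08
tool_pos: [0.5812, -0.0466, 0.2381]
tcp_rot: [-0.751, 1.727, -1.735]
wrist_force: [0.4, 0.8, 0.3]
width: -0.0
t 16.075 pos [ 0.5812 -0.0466  0.2381] r 0.1194 ang -1.2187 xyaw -2.3164 F [0.4 0.8 0.3] w -1.1826569927400797e-05
[[-0.678  0.009  0.735]
 [-0.735 -0.001 -0.678]
 [-0.005 -1.     0.007]]
tab box [298 145  34  21 672] (314.5, 155.0) (20.0, 33.0) 90.0 [ 0.6187 -0.0051  0.117 ] r 0.1042 ang -0.7356
ring [0.5417 0.0648] 0.0888 591
tab [315.2 155. ] 708 [ 0.619  -0.0054  0.1166] r 0.1044 ang -0.7376
tab [315.2 155. ] 708 [ 0.6191 -0.0054  0.117 ] r 0.1044 ang -0.7372
stud [366.5 150.1] 208 [ 0.6511 -0.0351  0.0568] r 0.1481 ang -0.7402
stud [366.5 150.1] 208 [ 0.651  -0.0349  0.058 ] r 0.1480 ang -0.7397
tab box [285 271  14   8  59] (291.3653869628906, 274.3269348144531) (5.88348388671875, 12.355317115783691) 78.69007110595703 [ 0.6232 -0.0032  0.117 ] r 0.1062 ang -0.6940
ring [0.5391 0.0658] 0.0882 145
tab none
stud none
```

View pics/w10z.png

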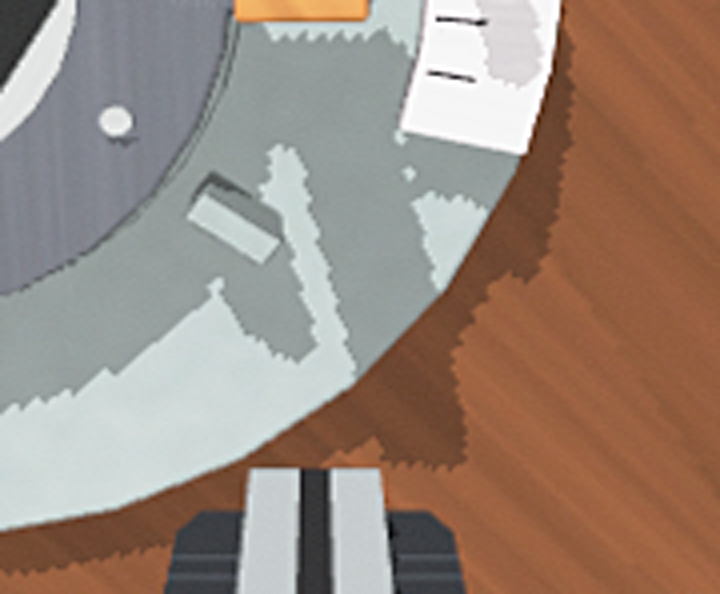

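View pics/s10.png

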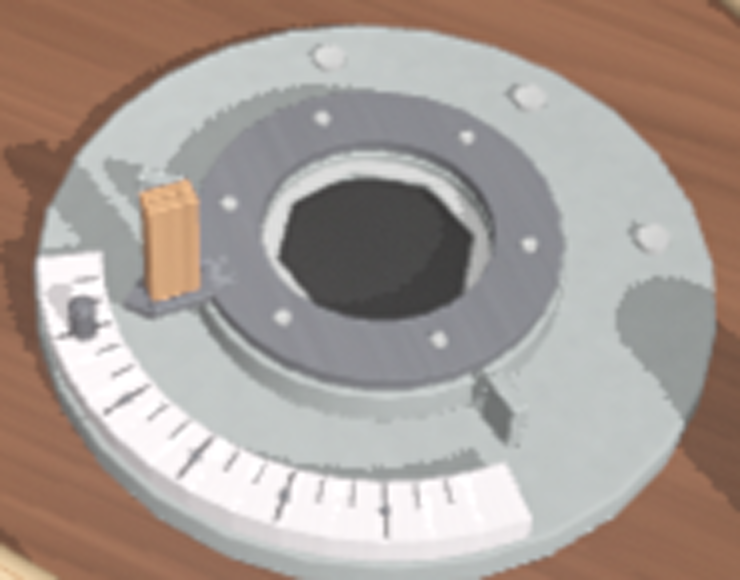

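From above, the wrist camera puts the tab at −0.737 and the stud at −0.740. I'll view the full picture to check the pointer, then move aside for an unobstructed top view.

View pics/w10.png

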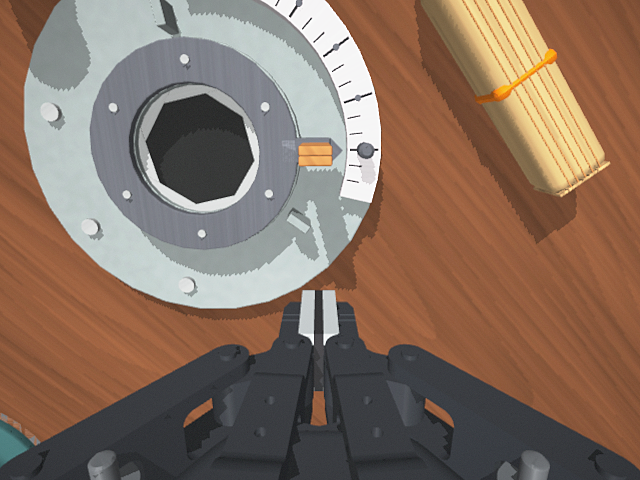

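```bash

python3 -m handwheel '[[0.05,0,0,0,0,0,0],[0.05,0,0,0,0,0,0],[0.05,0,0,0,0,0,0],[0.05,0,0,0,0,0,0],[0.03,0,0,0,0,0,0],[0,0,0,0,0,0,0]]'
python3 - <<'E'
from h import *
st()
c=optics.read_camera("top");T=c["world_from_camera"];tab(c,T,(.539,.0658))
W=world(c,T);X=W[...,2];rr=np.hypot(W[...,0]-.539,W[...,1]-.0658)
m=(X>.045)&(X<.075)&(rr>.137)&(rr<.162)&(W[...,1]<0)
p=np.argwhere(m).mean(0)[::-1]
for h in(.05,.058):
    q=ray(c,p,h,T);d=q[:2]-[.539,.0658];print("stud",p,m.sum(),np.arctan2(d[1],d[0]),np.hypot(*d))
cv2.imwrite("pics/t11.png",cv2.resize(c["image"][145:275,250:370],None,fx=4.6,fy=4.6,interpolation=cv2.INTER_CUBIC)[:,:,::-1])
E
```

```text
time: 16.98
tool_pos: [0.4208, -0.2153, 0.2313]
tcp_rot: [-0.759, 1.739, -1.734]
wrist_force: [0.5, -0.7, 0.1]
width: -0.005
t 16.975 pos [ 0.4208 -0.2153  0.2313] r 0.3051 ang -1.9723 xyaw -2.3193 F [ 0.5 -0.7  0.1] w -0.004762500239370837
[[-0.681 -0.003  0.733]
 [-0.733  0.002 -0.681]
 [ 0.001 -1.    -0.003]]
tab box [306 187  10  12  53] (311.0000305175781, 192.50001525878906) (6.363961219787598, 10.60660171508789) 45.0 [ 0.6156 -0.0054  0.117 ] r 0.1046 ang -0.7485
stud [324.83783784 181.59459459] 37 -0.7403972267194595 0.1492793582494407
stud [324.83783784 181.59459459] 37 -0.7453688382744509 0.14817393309487226
```

View pics/t11.png

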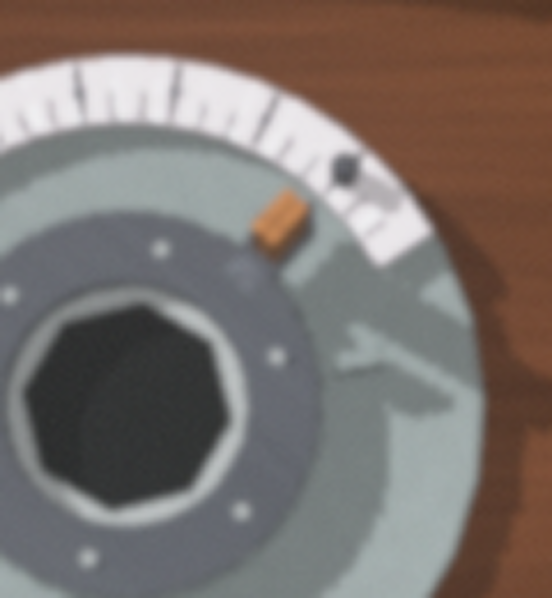

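Tab and stud agree to 0.006 rad in the top view (about 1 mm) and 0.003 rad in the wrist view, within the ±0.033 rad (5 mm) tolerance. The arm is clear and touching nothing.

```bash
python3 -m handwheel '[[0,0,0,0,0,0,0],[0,0,0,0,0,0,0]]'; python3 -c "
from workcell import workorder
print(workorder.finish_job())"
```

```text
time: 17.27
tool_pos: [0.4236, -0.2139, 0.2329]
tcp_rot: [-0.761, 1.733, -1.732]
wrist_force: [0.2, -0.9, 0.0]
width: 0.001
the job is handed in; nothing more can be done
None
```

The lever now points at the raised stud, after first being pushed clockwise to its end stop, and the job is handed in at 17.3 s. The hand-in gives no verdict.

- **Opening the iris:** I pushed the tab clockwise with the shut fingers. At the stop the force rose to about 11 N and the tool stopped moving, so I took that as the end stop.
- **Bringing it back:** I lifted over the tab and pushed it back about 0.5 rad to the stud, which stands on the 0.5 mark. Then I pulled the arm clear.
- **Pointing at the stud:** With the fingers off the tab, the lever and stud angles agree to about 0.003 rad in the wrist camera (0.4 mm at the scale). In the top camera they agree to about 0.006 rad (0.9 mm); the limit is 5 mm.
- **Disagreements:** Just before the last 0.012 rad push, the pointer-tip estimate had the lever about 0.026 rad short of the stud, and I did not repeat it afterwards. That would leave it about 0.014 rad short (2 mm), still inside the limit. The scene camera's last tab reading was about 0.045 rad off the others. I set it aside because that camera saw the tab too small to measure well.
- **Other objects:** The fingers stayed shut, so the tab could not be pinched. I planned the paths clear of the bundle, jar, cup and mallet, and nothing suggested contact, but I did not re-measure their positions at the end.

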